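# Clear the canister and latch the accessory case

## Robot

A 6-joint arm with a two-finger parallel gripper is mounted at the origin on the work surface. World frame = base frame: x ahead of the robot, y to its left, z up, the work surface at z = 0. Lengths are in m, angles in rad, forces in N, time in s.
With the tool pointing down it reaches from about 0.375 to 0.9 m from the base axis. Payload 3.1 kg.
Tool frame: the origin (TCP) lies midway between the tips of the shut fingers; the grasp point (between the pads) lies 19 mm behind it; z points along the fingers, y is the line along which they close (so a half turn about z gives the same grasp; the last joint's range is limited). The gripper opens to 87 mm and grips with 3 to 60 N. Pads are 19 mm wide; open, the fingers measure 117 mm over their backs; the gripper's body (75 mm by 190 mm) begins 51 mm behind the grasp point.
Start: joints at [-1.403, 0.527, 1.433, -0, 1.181, -0.178], TCP at [0.212, -0.588, 0.223] pointing down, gripper open.
Joint ranges: [-3.08, 3.08], [-0.75, 2.2], [0.22, 2.44], [-1.43, 4.57], [0, 2.65], [-2.85, 2.85]. Speed limits (rad/s): [2.79, 2.79, 3.14, 3.14, 3.14, 3.14].

## Interface

Orientations are given as a unit quaternion [x, y, z, w].
In Python, from rig import get_obs, cams, job gives the robot as it stands.
- The arm moves only by the tool servo_tool, never from a script. Its argument "moves" is text: rows parted by semicolons, each of 5 numbers parted by spaces: the shift along the tool's x, y, z in m, then the turn about the tool's z in degrees, then the finger opening in m, from 0 to 0.087. In form: dx dy dz spin claw; .... A call has 1 to 10 rows; each row is the pose to reach, as a shift and turn from the pose commanded when the call began, along the tool's axes at that moment; what a row does not reach only later rows make up. A row lasts 1/12 s, in which the tool goes at most 41.7 mm and 7.16 degrees, less where a joint would pass 70% of its speed; a pose out of reach is approached as far as the arm can. A call with a gripper value outside its range is refused whole. The fingers move at their own pace and stop on an object; "grip_force" is the grip in N (left out, the last holds). Time passes only in rows, so rows that repeat a pose let the fingers close. It gives the time, the measured TCP pose, the force, the opening and the grip force at its end, in the units of the state.
- get_obs(): the state, without advancing time (a new reading comes with each control period).
- cams.camera(name): name is "side" or "top" or "wrist"; returns the picture (400x640x3 uint8, blue, green, red); there is no depth.
- cams.camera_model(name): a dict with "fx", "fy", "cx", "cy" (pixels), "R" (3x3) and "t" (3): a world point X has camera coordinates R X + t. Camera axes: x right, y down, z forward; pixel columns grow to the right and rows downward; lengths in m; the calibration is good to about 2 mm. A picture is of the moment at which its call begins: read the wrist's pose just before it. camera_model takes no time and is no camera call; for the wrist camera it gives the pose at the moment of the call.
- job.hand_in(): hands the job in; it is judged then, once.
The state is a dict: "time": time; "q": joint angles; "joint_velocities": joint speeds; "joint_torque": joint torques, N m; "position": TCP position; "tool_rot": TCP orientation; "ft_force": force on the tool from outside, world axes, zero at the start; "moment": the same for the moment, N m; "grip_width": finger opening in m; "grip_force": force on a finger pad.
Only numpy, scipy, OpenCV 4.12 (cv2) and the standard library are available. Lean on these libraries where they do the work, as an engineer would, in place of code of your own. Each camera call takes 0.05 s, during which the arm holds its last target. There are 200 camera calls.

## Task

The accessory case cannot be shut because a tall canister has been left standing in it under the half-open lid. Take the canister out and stand it upright in the flat steel tray, setting it down rather than dropping it; then close the lid fully, and last swing the hasp on the lid down over the staple until it lies flat against the case's front. Leave the small open bin, the jar and the eyepiece where they are.

Things in the scene. Friction and masses are not known exactly. Their poses are not given: they have to be found in the camera images.
- case: Grey plastic case, fixed. Outer 190 (its x) by 220 (y) by 80 mm high, walls and floor 6 mm. Origin: centre of its underside. Lid hinge along the top of its +x side; its front, with the staple, is the -x side. Inside, at x -89 to -25 mm, a black insert 25 mm high with three lens barrels (top 41 mm above the underside); behind it an open channel where the canister stands.
- lid (a joint): Lid angle, rad: 0 = closed, level; opens up about the hinge (along case y, at case x +95, z +80 mm) to a stop at 1.17. A clear flat pane in a grey frame, 190 by 220 by 8 mm, solid all over, hinge line in its underside. Stiff: it stays where left; 3 to 5 N at the free edge moves it. It leans over the canister: reach that with the tool leaning to the case's front.
- lid_edge (a point): Middle of the lid's free edge, on its outer (upper) face: 190 mm from the hinge line. x axis points from there to the hinge along the lid, z out of the outer face.
- staple (a point): Outer end of the staple, a steel block 5 mm wide and 9 mm high in the middle of the case's front, 57 mm above the underside, standing 8 mm out from the front face.
- hasp (a joint): Angle of the hasp, rad: 0 = hanging square to the lid, flat against the case's front when the lid is closed; 1.57 = standing straight out in the lid's plane; 2.6 = the stop, folded further up. Light friction holds it where it is left.
- hasp_hinge (a point): Pivot of the hasp: 4 mm in front of the middle of the lid's free edge, at mid thickness of the lid (84 mm above the case's underside when the lid is closed). The pivot runs parallel to the case's y.
- hasp_tip (a point): Middle of the hasp's free end, 54 mm from its pivot. The hasp is a steel plate 30 mm wide and 3 mm thick with a slot 12 mm wide, 16 to 38 mm from the pivot, that goes over the staple; the last 16 mm are a plain tab to push on.
- canister: Upright round canister, plain aluminium with a white cap, standing in the case: 32 mm across, 115 mm high; the cap is 33 mm across and takes up the top 38 mm. Its top stands 41 mm above the case's rim. About 0.14 kg. Origin: centre of its underside; z along it.
- tray: Flat square steel tray, fixed, 120 by 120 mm, 14 mm high, walls and floor 3 mm. Origin: centre of its underside.
- bin: Green plastic open bin, 80 (x) by 100 (y) by 45 mm, loose; leave alone. Origin: centre of its underside. It may stand nearer or farther than the tray.
- jar: White jar, 60 mm across, 60 mm high, loose; leave alone. Origin: centre of its underside.
- eyepiece: Black microscope eyepiece standing on end, 40 mm across, 55 mm high, loose; leave alone. Origin: centre of its underside.
Mind the look-alikes: they are no part of the job. Of the things that look like the tray, the middle-sized one is meant.

How it is judged:
By the outcome, as a careful person would: the job done as asked, in the order asked, and still so for the second after the job is handed in, with the robot touching nothing.
It also fails if it takes over 72 s, if anything falls off the work surface, if the arm or the gripper's body presses on something with over 40 N, if the wrist force passes 120 N, or if a joint passes its speed limit or range.

## Working session

There is one attempt and no reset: what is moved stays moved. The work goes in short steps, Python scripts to look and compute and a tool call to move; the robot and the scene stay as the last step left them, time stands still between calls to the robot, and variables do not carry over. Pictures are saved under pics/ and viewed, at most 10 in all, crops included, and the job is handed in when it is done.

Besides the shell and the picture viewer there is one more tool, called after "Emit:" by a JSON object that holds its "fn" and its "kwargs". servo_tool: Moves the arm, as the interface text tells. Its arguments: {"type":"object","properties":{"moves":{"type":"string"},"grip_force":{"type":"number"}},"required":["moves"]}

```bash
ls; mkdir -p pics; python3 - <<'E'
from rig import get_obs,cams
import cv2,numpy as np
o=get_obs();print(o)
a=cams.camera("side");b=cams.camera("top")
cv2.imwrite("pics/side0.png",a);cv2.imwrite("pics/top0.png",b)
for n in("side","top","wrist"):
    m=cams.camera_model(n);print(n,{k:np.round(v,4).tolist() for k,v in m.items()})
E
```

```text
pics
{'time': 0.0, 'q': array([-1.40248201e+00,  5.28446763e-01,  1.43385686e+00, -5.79158869e-05,
        1.18137662e+00, -1.78501885e-01]), 'joint_velocities': array([ 0.00052733,  0.000733  , -0.0003784 , -0.00055876, -0.00030437,
       -0.00086988]), 'joint_torque': array([-1.80937710e-03, -4.40044141e+01, -1.76592010e+01,  6.31151162e-02,
        5.82949421e-02, -1.53820201e-04]), 'position': array([ 0.21233181, -0.58707732,  0.22159799]), 'tool_rot': array([ 9.85000015e-01,  1.72551096e-01, -2.14611728e-05, -1.04391708e-03]), 'ft_force': array([ 1.04091   , -0.20327325, -0.86002717]), 'moment': array([ 0.07129914, -0.034914  , -0.01155898]), 'grip_force': 0.0, 'grip_width': 0.08694086259865591}
side {'fx': 501.2875, 'fy': 501.2875, 'cx': 318.5507, 'cy': 202.9914, 'R': [[0.9714, -0.2374, 0.0054], [-0.1627, -0.6823, -0.7127], [0.1729, 0.6914, -0.7014]], 't': [-0.5083, 0.1891, 1.2809]}
top {'fx': 468.5469, 'fy': 468.5469, 'cx': 326.5117, 'cy': 206.9593, 'R': [[0.0158, -0.9999, -0.0036], [-0.998, -0.0156, -0.0605], [0.0604, 0.0045, -0.9982]], 't': [0.0551, 0.5461, 1.4449]}
wrist {'fx': 347.0154, 'fy': 347.0154, 'cx': 319.9841, 'cy': 207.925, 'R': [[0.3402, -0.9403, -0.0024], [-0.9106, -0.3301, 0.2486], [-0.2345, -0.0824, -0.9686]], 't': [-0.6245, -0.0308, 0.3896]}
```

View pics/side0.png

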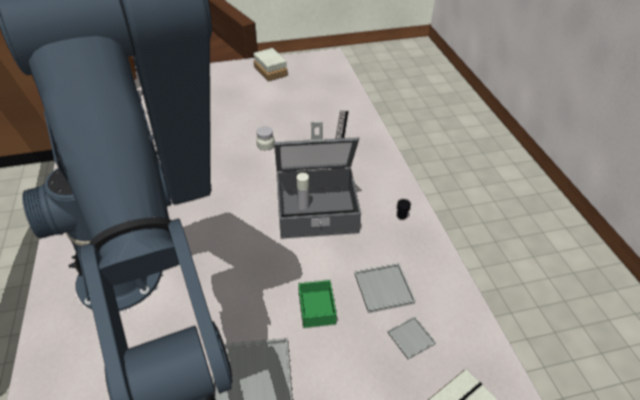

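View pics/top0.png

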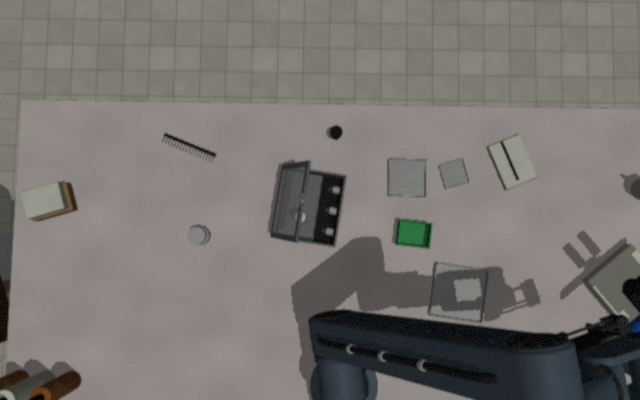

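The side view has the case at about (318,190), the canister cap at (302,180) and the hasp at (319,222). There are three tray-like plates in the top view: (406,177) at about 115 mm, (453,172) at about 80 mm and (460,291) at about 165 mm. The middle-sized one, (406,177), fits the 120 mm tray. I'll confirm it in enlarged crops.

```bash
python3 - <<'E'
import cv2,numpy as np
def crop(f,x0,y0,w,h,s,out,g):
    a=cv2.imread(f)[y0:y0+h,x0:x0+w];a=cv2.resize(a,None,fx=s,fy=s,interpolation=cv2.INTER_CUBIC)
    for x in range((x0+g-1)//g*g,x0+w,g):
        X=int((x-x0+.5)*s);cv2.line(a,(X,0),(X,6),(0,0,255),1);cv2.putText(a,str(x),(X-10,16),0,.35,(0,0,255),1)
    for y in range((y0+g-1)//g*g,y0+h,g):
        Y=int((y-y0+.5)*s);cv2.line(a,(0,Y),(6,Y),(0,0,255),1);cv2.putText(a,str(y),(8,Y+4),0,.35,(0,0,255),1)
    cv2.imwrite(out,a)
crop("pics/side0.png",265,130,105,115,5.2,"pics/c1.png",10)
crop("pics/top0.png",262,150,218,105,3.65,"pics/c2.png",10)
E
```

```text
(no output)
```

View pics/c1.png

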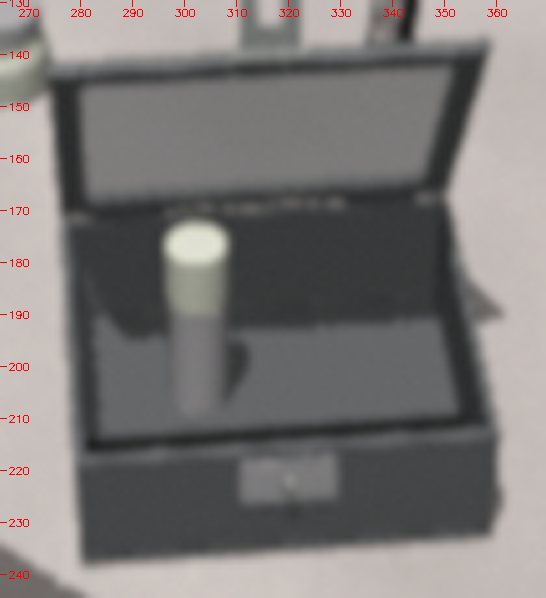

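View pics/c2.png

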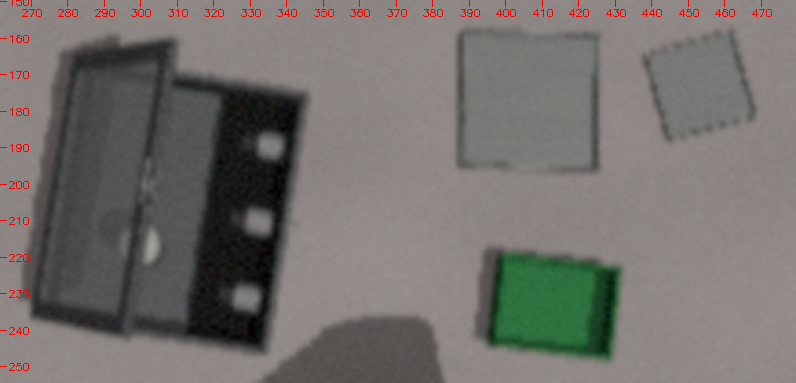

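In the side crop, the plate at (320,221) is the staple's backing. The hasp is the slotted bracket on the lid edge at about (317,130). In the top crop, the tray at (406,177) is about 38 px (120 mm), between the small (453,172) and large (460,291) plates. I'll fit the poses now.

```bash
cat > h.py <<'E'
import numpy as np,json
from scipy.optimize import least_squares
from scipy.spatial.transform import Rotation as Ro
from rig import get_obs,cams
def proj(m,X):
    c=np.atleast_2d(X)@np.array(m["R"]).T+m["t"]
    return np.c_[m["fx"]*c[:,0]/c[:,2]+m["cx"],m["fy"]*c[:,1]/c[:,2]+m["cy"]]
def ray(m,uv,z):
    R=np.array(m["R"]);o=-R.T@m["t"];d=R.T@[(uv[0]-m["cx"])/m["fx"],(uv[1]-m["cy"])/m["fy"],1]
    return o+d*(z-o[2])/d[2]
def case2w(p,X):
    c,s=np.cos(p[2]),np.sin(p[2]);X=np.atleast_2d(X)
    return np.c_[p[0]+c*X[:,0]-s*X[:,1],p[1]+s*X[:,0]+c*X[:,1],X[:,2]]
def lidpt(a,r,y,h): # r from hinge, h above underside
    return [.095-r*np.cos(a)+h*np.sin(a),y,.08+r*np.sin(a)+h*np.cos(a)]
E
python3 - <<'E'
from h import *
S,T=cams.camera_model("side"),cams.camera_model("top")
def pts(p):
    a=p[3]
    s=[[-.095,.11,.08],[-.095,-.11,.08],[-.095,.11,0],[-.095,-.11,0],lidpt(a,.19,.11,0.008),lidpt(a,.19,-.11,0.008)]
    t=[[-.095,-.11,.08],[-.095,.11,.08],lidpt(a,.19,-.11,.004),lidpt(a,.19,.11,.004)]
    return s,t
s_uv=np.array([[279,217],[358,213],[280.5,238],[358.5,232.5],[275,143],[358,138]])
t_uv=np.array([[345,175],[335,246],[309,161],[296.5,241]])
f=lambda p:np.r_[(proj(S,case2w(p,pts(p)[0]))-s_uv).ravel(),(proj(T,case2w(p,pts(p)[1]))-t_uv).ravel()]
for sw in (0,1):
    x0=[.5,0,1.5,1.0]
    r=least_squares(f,x0,loss="soft_l1");p=r.x
    break
print("case",p.round(4),r.fun.reshape(-1,2).round(1).tolist())
for uv in((335,189),(332.5,210),(329,231)):
    w=ray(T,uv,.041);c,s=np.cos(p[2]),np.sin(p[2]);d=w[:2]-p[:2];print("barrel in case",[c*d[0]+s*d[1],-s*d[0]+c*d[1]])
for n,m,uv,z in(("cantop side",S,(302,177),.121),("canbase side",S,(302.5,207),.006),("cantop top",T,(299.5,216),.121)):
    w=ray(m,uv,z);d=w[:2]-p[:2];print(n,w.round(4),[c*d[0]+s*d[1],-s*d[0]+c*d[1]])
for uv in((387.5,158),(425.5,159),(425,196.5),(387,195.5)):print("tray",ray(T,uv,.014).round(4))
print("tray side",ray(S,(384.5,287.5),.01), "bin",ray(T,(412,235),.045),"eyep",ray(T,(335,131),.055),"jar",ray(T,(199,234),.06))
a=p[3]
for hz in(1.2,1.57,2,2.6):
    piv=np.array(lidpt(a,.194,0,.004)); ang=hz-a # direction from hanging down
    # hanging square to lid: dir=-normal ; out: away from hinge
    n=np.array([np.sin(a),0,np.cos(a)]);u=np.array([-np.cos(a),0,np.sin(a)])
    tip=piv+.054*(-n*np.cos(hz)+u*np.sin(hz))
    print(hz,proj(S,case2w(p,[piv,tip])).round(1).tolist(),proj(T,case2w(p,[piv,tip])).round(1).tolist(),case2w(p,[piv,tip]).round(3).tolist())
E
```

```text
case [0.5449 0.1162 1.4309 1.0603] [[-0.6, 0.3], [2.7, -1.3], [-0.7, -0.6], [0.4, -0.7], [-1.8, -1.2], [0.6, -1.0], [0.9, -0.8], [-0.4, 1.0], [1.7, -0.9], [0.9, 1.6]]
barrel in case [np.float64(-0.06945256781949442), np.float64(-0.0648830450223168)]
barrel in case [np.float64(-0.07183465627929837), np.float64(0.00018363398662283627)]
barrel in case [np.float64(-0.07118329451123964), np.float64(0.06537429958113448)]
cantop side [0.5085 0.134  0.121 ] [np.float64(0.012611505839801675), np.float64(0.038495337037878184)]
canbase side [0.5076 0.1327 0.006 ] [np.float64(0.011155872058115865), np.float64(0.03919251270682164)]
cantop top [0.5115 0.141  0.121 ] [np.float64(0.019866456215180968), np.float64(0.036536761689576334)]
tray [ 0.7025 -0.1255  0.014 ]
tray [ 0.7011 -0.2449  0.014 ]
tray [ 0.5829 -0.2437  0.014 ]
tray [ 0.5842 -0.1249  0.014 ]
tray side [ 0.6445692 -0.1958937  0.01     ] bin [ 0.46198411 -0.19812231  0.045     ] eyep [0.7766591  0.04117442 0.055     ] jar [0.45479384 0.44711726 0.06      ]
1.2 [[316.4, 140.2], [318.1, 139.4]] [[304.8, 201.1], [320.2, 202.7]] [[0.545, 0.12, 0.251], [0.54, 0.079, 0.286]]
1.57 [[316.4, 140.2], [317.5, 131.4]] [[304.8, 201.1], [314.2, 201.4]] [[0.545, 0.12, 0.251], [0.542, 0.094, 0.298]]
2 [[316.4, 140.2], [316.6, 123.9]] [[304.8, 201.1], [305.4, 199.8]] [[0.545, 0.12, 0.251], [0.545, 0.116, 0.305]]
2.6 [[316.4, 140.2], [315.4, 118.9]] [[304.8, 201.1], [293.3, 198.1]] [[0.545, 0.12, 0.251], [0.549, 0.146, 0.298]]
```

Case fit: about (0.545, 0.116), yaw 1.43, lid about 1.06 rad, hasp about 2.1. The barrel positions agree with the stated sizes. The canister stands at about (0.509, 0.135) and the tray at (0.643, -0.185).

A vertical tool would hit the lid, since its body reaches 37 mm to each side. The moves only shift and spin, so I'll try getting a lean at the edge of the reach, where a pose is only "approached as far as the arm can".

Emit:
{"fn": "servo_tool", "kwargs": {"moves": "0.007 -0.04 0 0 0.087; 0.014 -0.08 0 0 0.087; 0.021 -0.12 0 0 0.087; 0.028 -0.16 0 0 0.087; 0.035 -0.2 0 0 0.087; 0.042 -0.24 0 0 0.087; 0.049 -0.28 0 0 0.087; 0.056 -0.32 0 0 0.087; 0.056 -0.32 0 0 0.087"}}

```text
time: 0.85
position: [0.1546, -0.2552, 0.2205]
tool_rot: [0.985, 0.173, 0.0, -0.008]
ft_force: [-0.4, 0.4, -0.3]
grip_width: 0.087
grip_force: 0.0
```

```bash
python3 - <<'E'
from h import *
o=get_obs();print(o["time"],o["q"].round(3),o["position"].round(4),o["tool_rot"].round(4));print(Ro.from_quat(o["tool_rot"]).as_matrix().round(3),o["q"][[1,2,4]].sum())
E
```

```text
0.85 [-1.407  0.081  2.166 -0.     0.909 -0.185] [ 0.1546 -0.2552  0.2205] [ 9.848e-01  1.732e-01  1.000e-04 -7.800e-03]
[[ 0.94   0.341 -0.003]
 [ 0.341 -0.94   0.015]
 [ 0.003 -0.015 -1.   ]] 3.1571361642906695
```

Emit:
{"fn": "servo_tool", "kwargs": {"moves": "0 0 0.03 0 0.087; 0 0 0.06 0 0.087; 0 0 0.09 0 0.087; 0 0 0.12 0 0.087; 0 0 0.15 0 0.087; 0 0 0.17 0 0.087; 0 0 0.17 0 0.087; 0 0 0.17 0 0.087"}}

```text
time: 1.52
position: [0.1562, -0.2671, 0.0517]
tool_rot: [0.985, 0.172, 0.0, -0.002]
ft_force: [-0.8, -0.0, 0.5]
grip_width: 0.0871
grip_force: 0.0
```

```bash
python3 - <<'E'
from h import *
o=get_obs();print(o["time"],o["q"].round(3),o["position"].round(4),o["tool_rot"].round(4));print(Ro.from_quat(o["tool_rot"]).as_matrix().round(3),o["q"][[1,2,4]].sum())
E
```

```text
1.5167 [-1.409  0.588  2.359  0.     0.2   -0.184] [ 0.1562 -0.2671  0.0517] [ 0.985   0.1724  0.     -0.0021]
[[ 0.941  0.34  -0.001]
 [ 0.34  -0.941  0.004]
 [ 0.001 -0.004 -1.   ]] 3.145769959768832
```

Emit:
{"fn": "servo_tool", "kwargs": {"moves": "0.004 -0.02 0 0 0.087; 0.007 -0.04 0 0 0.087; 0.01 -0.06 0 0 0.087; 0.01 -0.06 0 0 0.087; 0.01 -0.06 0 0 0.087"}}

```text
time: 1.93
position: [0.1571, -0.2253, 0.0603]
tool_rot: [0.985, 0.173, -0.003, -0.005]
ft_force: [-0.8, -0.1, 0.2]
grip_width: 0.087
grip_force: 0.0
```

```bash
python3 - <<'E'
from h import *
o=get_obs();print(o["time"],o["q"].round(3),o["position"].round(4),o["tool_rot"].round(4));print(Ro.from_quat(o["tool_rot"]).as_matrix().round(3),o["q"][[1,2,4]].sum())
E
```

```text
1.9333 [-1.37   0.571  2.441 -0.046  0.139 -0.102] [ 0.1571 -0.2253  0.0603] [ 0.9849  0.1732 -0.0033 -0.0049]
[[ 0.94   0.341 -0.008]
 [ 0.341 -0.94   0.008]
 [-0.005 -0.011 -1.   ]] 3.151658124796729
```

Emit:
{"fn": "servo_tool", "kwargs": {"moves": "0.004 -0.02 0 0 0.087; 0.004 -0.02 0 0 0.087; 0.004 -0.02 0 0 0.087"}}

```text
time: 2.18
position: [0.1619, -0.2154, 0.0645]
tool_rot: [0.985, 0.173, -0.006, -0.011]
ft_force: [-0.3, -0.4, 0.5]
grip_width: 0.0872
grip_force: 0.0
```

```bash
python3 - <<'E'
from h import *
o=get_obs();print(o["time"],o["q"].round(3),o["position"].round(4),o["tool_rot"].round(4));print(Ro.from_quat(o["tool_rot"]).as_matrix().round(3),o["q"][[1,2,4]].sum())
E
```

```text
2.1833 [-1.339  0.555  2.442 -0.06   0.167 -0.056] [ 0.1619 -0.2154  0.0645] [ 0.9848  0.173  -0.0056 -0.0105]
[[ 0.94   0.341 -0.015]
 [ 0.341 -0.94   0.019]
 [-0.007 -0.023 -1.   ]] 3.1635251478088082
```

Emit:
{"fn": "servo_tool", "kwargs": {"moves": "0 0 0 0 0.087; 0 0 0 0 0.087"}}

```text
time: 2.35
position: [0.1616, -0.2154, 0.064]
tool_rot: [0.985, 0.172, -0.006, -0.011]
ft_force: [-0.3, -0.8, 0.1]
grip_width: 0.087
grip_force: 0.0
```

```bash
python3 - <<'E'
from h import *
o=get_obs();print(o["time"],o["q"].round(3),o["position"].round(4),o["tool_rot"].round(4));print(Ro.from_quat(o["tool_rot"]).as_matrix().round(3),o["q"][[1,2,4]].sum())
E
```

```text
2.35 [-1.339  0.557  2.441 -0.061  0.167 -0.055] [ 0.1616 -0.2154  0.064 ] [ 0.985   0.1723 -0.0057 -0.0113]
[[ 0.941  0.339 -0.015]
 [ 0.34  -0.94   0.02 ]
 [-0.007 -0.024 -1.   ]] 3.165185527513163
```

Tilt builds up from call to call when I pull past the reach limit. The limit here is close to the base, so I'll spin to the case's heading and swing to the +y side. There the outer limit will lean the tool tip toward +y.

Emit:
{"fn": "servo_tool", "kwargs": {"moves": "0 0 -0.04 -7 0.087; 0 0 -0.08 -14 0.087; 0 0 -0.12 -21 0.087; 0.027 0.01 -0.148 -28 0.087; 0.054 0.02 -0.177 -35 0.087; 0.081 0.03 -0.206 -42 0.087; 0.108 0.04 -0.234 -49 0.087; 0.135 0.05 -0.263 -56 0.087; 0.162 0.059 -0.292 -62 0.087; 0.188 0.068 -0.32 -62 0.087"}}

```text
time: 3.18
position: [0.3678, -0.2211, 0.3822]
tool_rot: [0.754, 0.657, 0.001, -0.013]
ft_force: [-0.4, -1.6, 0.3]
grip_width: 0.087
grip_force: 0.0
```

Emit:
{"fn": "servo_tool", "kwargs": {"moves": "0.041 0.003 -0.005 0 0.087; 0.082 0.006 -0.01 0 0.087; 0.123 0.009 -0.015 0 0.087; 0.164 0.012 -0.02 0 0.087; 0.205 0.015 -0.025 0 0.087; 0.246 0.018 -0.03 0 0.087; 0.287 0.021 -0.035 0 0.087; 0.328 0.024 -0.04 0 0.087; 0.369 0.027 -0.045 0 0.087; 0.41 0.03 -0.05 0 0.087"}}

```text
time: 4.02
position: [0.4549, 0.1807, 0.4377]
tool_rot: [0.755, 0.655, 0.001, -0.014]
ft_force: [1.3, -0.9, 0.4]
grip_width: 0.0869
grip_force: 0.0
```

Emit:
{"fn": "servo_tool", "kwargs": {"moves": "0.032 -0.026 0 0 0.087; 0.064 -0.052 0 0 0.087; 0.096 -0.078 0 0 0.087; 0.128 -0.104 0 0 0.087; 0.16 -0.13 0 0 0.087; 0.192 -0.156 0 0 0.087; 0.224 -0.182 0 0 0.087; 0.256 -0.208 0 0 0.087; 0.288 -0.234 0 0 0.087; 0.32 -0.26 0 0 0.087"}}

```text
time: 4.85
position: [0.2418, 0.5336, 0.4481]
tool_rot: [0.755, 0.655, 0.0, -0.013]
ft_force: [1.0, -0.1, -0.3]
grip_width: 0.087
grip_force: 0.0
```

```bash
cat >> h.py <<'E'
def st():
    o=get_obs();R=Ro.from_quat(o["tool_rot"]).as_matrix()
    print("t",round(o["time"],2),"q",o["q"].round(3),"p",o["position"].round(4));print(R.round(3).tolist(),"tilt",np.degrees(np.arccos(-R[2,2])).round(1),"F",o["ft_force"].round(1),"grip",round(o["grip_width"],4),round(o["grip_force"],1))
    return o,R
def to(tgt):
    o=get_obs();R=Ro.from_quat(o["tool_rot"]).as_matrix();d=R.T@(np.array(tgt)-o["position"]);print("shift to",tgt,d.round(4),"len",np.linalg.norm(d).round(3))
E
python3 -c "
from h import *
st();to([.03,.8,.45])"
```

```text
t 4.85 q [0.941 0.297 1.195 0.025 1.643 1.085] p [0.2418 0.5336 0.4481]
[[0.142, 0.99, -0.016], [0.99, -0.141, 0.02], [0.018, -0.019, -1.0]] tilt 1.5 F [ 1.  -0.1 -0.3] grip 0.087 0.0
shift to [0.03, 0.8, 0.45] [ 0.2338 -0.2473  0.007 ] len 0.34
```

Emit:
{"fn": "servo_tool", "kwargs": {"moves": "0.026 -0.027 0 0 0.087; 0.052 -0.055 0 0 0.087; 0.078 -0.082 0 0 0.087; 0.104 -0.11 0 0 0.087; 0.13 -0.137 0 0 0.087; 0.156 -0.165 0 0 0.087; 0.182 -0.192 0 0 0.087; 0.208 -0.22 0 0 0.087; 0.234 -0.247 0 0 0.087"}}

```text
time: 5.6
position: [0.0307, 0.7998, 0.4567]
tool_rot: [0.755, 0.655, 0.0, -0.013]
ft_force: [1.5, 0.9, -0.4]
grip_width: 0.0869
grip_force: 0.0
```

Emit:
{"fn": "servo_tool", "kwargs": {"moves": "0.04 0 0 0 0.087; 0.08 0 0 0 0.087; 0.12 0 0 0 0.087; 0.16 0 0 0 0.087; 0.2 0 0 0 0.087; 0.24 0 0 0 0.087"}}

```text
time: 6.1
position: [0.0515, 0.8793, 0.414]
tool_rot: [0.755, 0.655, 0.013, -0.025]
ft_force: [-0.1, 0.1, 0.8]
grip_width: 0.0872
grip_force: 0.0
```

```bash
python3 -c "
from h import *
st()"
```

```text
t 6.1 q [1.378 0.888 0.218 0.026 1.985 1.531] p [0.0515 0.8793 0.414 ]
[[0.143, 0.99, -0.013], [0.988, -0.142, 0.054], [0.052, -0.021, -0.998]] tilt 3.2 F [-0.1  0.1  0.8] grip 0.0872 0.0
```

Emit:
{"fn": "servo_tool", "kwargs": {"moves": "0.034 0 -0.024 0 0.087; 0.068 0 -0.048 0 0.087; 0.1 0 -0.07 0 0.087; 0.13 0 -0.09 0 0.087"}}

```text
time: 6.43
position: [0.0581, 0.8775, 0.4356]
tool_rot: [0.755, 0.654, 0.024, -0.036]
ft_force: [0.8, -0.0, -0.3]
grip_width: 0.0872
grip_force: 0.0
```

Emit:
{"fn": "servo_tool", "kwargs": {"moves": "0.034 0 -0.024 0 0.087"}}

```text
time: 6.52
position: [0.0605, 0.8802, 0.4426]
tool_rot: [0.754, 0.654, 0.031, -0.044]
ft_force: [-0.9, 0.2, -0.6]
grip_width: 0.0872
grip_force: 0.0
```

Emit:
{"fn": "servo_tool", "kwargs": {"moves": "0.034 0 -0.024 0 0.087"}}

```text
time: 6.6
position: [0.0637, 0.8826, 0.4542]
tool_rot: [0.754, 0.653, 0.041, -0.054]
ft_force: [0.1, 0.4, 0.9]
grip_width: 0.0865
grip_force: 0.0
```

Emit:
{"fn": "servo_tool", "kwargs": {"moves": "0.4 0 -0.28 0 0.087"}}

```text
time: 6.68
position: [0.0665, 0.8841, 0.4658]
tool_rot: [0.753, 0.653, 0.05, -0.063]
ft_force: [-0.9, -0.7, 0.4]
grip_width: 0.087
grip_force: 0.0
```

Emit:
{"fn": "servo_tool", "kwargs": {"moves": "0.4 0 -0.28 0 0.087"}}

```text
time: 6.77
position: [0.0693, 0.8854, 0.4774]
tool_rot: [0.753, 0.652, 0.059, -0.072]
ft_force: [0.2, 0.3, 0.1]
grip_width: 0.087
grip_force: 0.0
```

```bash
python3 -c "
from h import *
st()"
```

```text
t 6.77 q [1.352 0.818 0.218 0.047 1.924 1.516] p [0.0693 0.8854 0.4774]
[[0.143, 0.99, -0.004], [0.973, -0.14, 0.185], [0.183, -0.031, -0.983]] tilt 10.7 F [0.2 0.3 0.1] grip 0.087 0.0
```

Emit:
{"fn": "servo_tool", "kwargs": {"moves": "0.4 0 -0.28 0 0.087"}}

```text
time: 6.85
position: [0.0718, 0.8863, 0.4893]
tool_rot: [0.752, 0.651, 0.068, -0.08]
ft_force: [-0.7, 0.8, -0.5]
grip_width: 0.0872
grip_force: 0.0
```

Emit:
{"fn": "servo_tool", "kwargs": {"moves": "0.4 0 -0.28 0 0.087"}}

```text
time: 6.93
position: [0.0743, 0.8867, 0.5016]
tool_rot: [0.751, 0.65, 0.077, -0.089]
ft_force: [-0.7, 0.9, -0.4]
grip_width: 0.0869
grip_force: 0.0
```

Emit:
{"fn": "servo_tool", "kwargs": {"moves": "0.4 0 -0.28 0 0.087"}}

```text
time: 7.02
position: [0.0766, 0.8868, 0.5143]
tool_rot: [0.75, 0.649, 0.086, -0.098]
ft_force: [-0.1, 0.2, -0.2]
grip_width: 0.0871
grip_force: 0.0
```

Emit:
{"fn": "servo_tool", "kwargs": {"moves": "0.4 0 -0.28 0 0.087"}}

```text
time: 7.1
position: [0.0788, 0.8865, 0.5273]
tool_rot: [0.749, 0.648, 0.095, -0.106]
ft_force: [0.9, 0.2, 0.8]
grip_width: 0.0872
grip_force: 0.0
```

Emit:
{"fn": "servo_tool", "kwargs": {"moves": "0.4 0 -0.2 0 0.087"}}

```text
time: 7.18
position: [0.0812, 0.889, 0.5378]
tool_rot: [0.747, 0.646, 0.104, -0.116]
ft_force: [-1.2, 0.1, 0.2]
grip_width: 0.0871
grip_force: 0.0
```

Emit:
{"fn": "servo_tool", "kwargs": {"moves": "0.4 0 -0.2 0 0.087"}}

```text
time: 7.27
position: [0.0837, 0.8917, 0.546]
tool_rot: [0.746, 0.645, 0.113, -0.124]
ft_force: [0.8, 0.5, -0.4]
grip_width: 0.0871
grip_force: 0.0
```

Emit:
{"fn": "servo_tool", "kwargs": {"moves": "0.4 0 -0.2 0 0.087"}}

```text
time: 7.35
position: [0.0862, 0.8937, 0.5552]
tool_rot: [0.744, 0.643, 0.122, -0.133]
ft_force: [-0.2, 0.3, -0.2]
grip_width: 0.0867
grip_force: 0.0
```

Emit:
{"fn": "servo_tool", "kwargs": {"moves": "0.4 0 -0.2 0 0.087"}}

```text
time: 7.43
position: [0.0884, 0.8952, 0.5655]
tool_rot: [0.743, 0.642, 0.131, -0.141]
ft_force: [-0.0, 0.7, -0.5]
grip_width: 0.0871
grip_force: 0.0
```

Emit:
{"fn": "servo_tool", "kwargs": {"moves": "0.4 0 -0.2 0 0.087"}}

```text
time: 7.52
position: [0.0906, 0.8961, 0.5769]
tool_rot: [0.741, 0.64, 0.14, -0.15]
ft_force: [0.1, -0.4, -1.0]
grip_width: 0.087
grip_force: 0.0
```

```bash
python3 -c "
from h import *
st()"
```

```text
t 7.52 q [1.317 0.718 0.219 0.088 1.798 1.501] p [0.0906 0.8961 0.5769]
[[0.142, 0.99, 0.015], [0.906, -0.136, 0.401], [0.399, -0.043, -0.916]] tilt 23.7 F [ 0.1 -0.4 -1. ] grip 0.087 0.0
```

Emit:
{"fn": "servo_tool", "kwargs": {"moves": "0.4 0 -0.2 0 0.087"}}

```text
time: 7.6
position: [0.0926, 0.8965, 0.589]
tool_rot: [0.739, 0.638, 0.149, -0.159]
ft_force: [-0.5, -0.1, -0.1]
grip_width: 0.0872
grip_force: 0.0
```

Emit:
{"fn": "servo_tool", "kwargs": {"moves": "0.4 0 -0.2 0 0.087"}}

```text
time: 7.68
position: [0.0946, 0.8964, 0.6017]
tool_rot: [0.737, 0.636, 0.159, -0.168]
ft_force: [0.7, -0.8, 0.0]
grip_width: 0.087
grip_force: 0.0
```

Emit:
{"fn": "servo_tool", "kwargs": {"moves": "0.4 0 -0.2 0 0.087"}}

```text
time: 7.77
position: [0.0965, 0.8958, 0.6147]
tool_rot: [0.734, 0.634, 0.168, -0.176]
ft_force: [0.7, -0.3, 0.4]
grip_width: 0.0873
grip_force: 0.0
```

Emit:
{"fn": "servo_tool", "kwargs": {"moves": "0.4 0 -0.2 0 0.087"}}

```text
time: 7.85
position: [0.0983, 0.8948, 0.6282]
tool_rot: [0.732, 0.631, 0.177, -0.185]
ft_force: [0.6, -0.5, 0.1]
grip_width: 0.0871
grip_force: 0.0
```

Emit:
{"fn": "servo_tool", "kwargs": {"moves": "0.4 0 -0.2 0 0.087"}}

```text
time: 7.93
position: [0.1, 0.8932, 0.6418]
tool_rot: [0.73, 0.629, 0.186, -0.193]
ft_force: [0.3, 0.1, -0.1]
grip_width: 0.0865
grip_force: 0.0
```

Emit:
{"fn": "servo_tool", "kwargs": {"moves": "0.4 0 -0.2 0 0.087"}}

```text
time: 8.02
position: [0.1016, 0.8911, 0.6559]
tool_rot: [0.727, 0.627, 0.195, -0.202]
ft_force: [0.3, -0.1, 0.8]
grip_width: 0.0871
grip_force: 0.0
```

Emit:
{"fn": "servo_tool", "kwargs": {"moves": "0.4 0 -0.2 0 0.087"}}

```text
time: 8.1
position: [0.1031, 0.8886, 0.6702]
tool_rot: [0.724, 0.624, 0.204, -0.21]
ft_force: [0.3, -0.6, 0.4]
grip_width: 0.0871
grip_force: 0.0
```

Emit:
{"fn": "servo_tool", "kwargs": {"moves": "-0.04 0.01 0 -6 0.087"}}

```text
time: 8.18
position: [0.1071, 0.8705, 0.662]
tool_rot: [0.699, 0.649, 0.218, -0.207]
ft_force: [0.3, 1.0, 2.3]
grip_width: 0.087
grip_force: 0.0
```

```bash
python3 -c "
from h import *
st();to([.3,.6,.5]);to([.48,.3,.45]);to([.5,.0,.4])"
```

```text
t 8.18 q [1.275 0.554 0.388 0.133 1.601 1.393] p [0.1071 0.8705 0.662 ]
[[0.062, 0.997, 0.036], [0.817, -0.072, 0.573], [0.574, -0.006, -0.819]] tilt 35.0 F [0.3 1.  2.3] grip 0.087 0.0
shift to [0.3, 0.6, 0.5] [-0.3019  0.2127 -0.0152] len 0.37
shift to [0.48, 0.3, 0.45] [-0.5644  0.4141 -0.1396] len 0.714
shift to [0.5, 0.0, 0.4] [-0.8369  0.4558 -0.2697] len 0.99
```

The tool now leans 35° with the finger axis level. Moving over to the front side of the case.

Emit:
{"fn": "servo_tool", "kwargs": {"moves": "-0.03 0.021 -0.002 0 0.087; -0.06 0.042 -0.004 0 0.087; -0.09 0.063 -0.006 0 0.087; -0.12 0.084 -0.008 0 0.087; -0.15 0.105 -0.01 0 0.087; -0.18 0.126 -0.012 0 0.087; -0.21 0.147 -0.014 0 0.087; -0.24 0.168 -0.016 0 0.087; -0.27 0.19 -0.018 0 0.087; -0.3 0.21 -0.02 0 0.087"}}

```text
time: 9.02
position: [0.2962, 0.5905, 0.5018]
tool_rot: [0.701, 0.65, 0.212, -0.202]
ft_force: [0.8, 0.0, -0.6]
grip_width: 0.087
grip_force: 0.0
```

Emit:
{"fn": "servo_tool", "kwargs": {"moves": "-0.03 0.02 -0.015 0 0.087; -0.06 0.04 -0.03 0 0.087; -0.09 0.06 -0.044 0 0.087; -0.12 0.08 -0.058 0 0.087; -0.15 0.1 -0.072 0 0.087; -0.18 0.12 -0.086 0 0.087; -0.21 0.14 -0.1 0 0.087; -0.24 0.16 -0.11 0 0.087; -0.265 0.19 -0.12 0 0.087; -0.265 0.2 -0.125 0 0.087"}}

```text
time: 9.85
position: [0.4766, 0.2839, 0.4536]
tool_rot: [0.704, 0.648, 0.21, -0.2]
ft_force: [0.2, -0.1, -0.3]
grip_width: 0.0871
grip_force: 0.0
```

Emit:
{"fn": "servo_tool", "kwargs": {"moves": "-0.036 0.005 -0.017 0 0.087; -0.072 0.01 -0.034 0 0.087; -0.108 0.015 -0.051 0 0.087; -0.144 0.02 -0.068 0 0.087; -0.18 0.025 -0.085 0 0.087; -0.215 0.03 -0.1 0 0.087; -0.25 0.035 -0.11 0 0.087; -0.272 0.042 -0.13 0 0.087"}}

```text
time: 10.52
position: [0.492, -0.0138, 0.4094]
tool_rot: [0.703, 0.649, 0.21, -0.203]
ft_force: [0.2, 0.6, -0.4]
grip_width: 0.087
grip_force: 0.0
```

```bash
python3 - <<'E'
from h import *
import cv2
st();to([.5,0,.3])
m=cams.camera_model("wrist");a=cams.camera("wrist");cv2.imwrite("pics/w1.png",a);print({k:np.array(v).round(4).tolist() for k,v in m.items()})
print(proj(m,[[.509,.136,.121],[.545,.12,.251],[.643,-.185,.014]]))
E
```

```text
t 10.52 q [-0.581  0.239  1.512  0.508  1.697 -0.516] p [ 0.492  -0.0138  0.4094]
[[0.069, 0.997, 0.032], [0.827, -0.075, 0.557], [0.558, -0.012, -0.83]] tilt 33.9 F [ 0.2  0.6 -0.4] grip 0.087 0.0
shift to [0.5, 0, 0.3] [-0.0491  0.0083  0.0987] len 0.111
{'fx': 347.0154, 'fy': 347.0154, 'cx': 319.9841, 'cy': 207.925, 'R': [[0.9971, -0.0747, -0.0132], [-0.0748, -0.9394, -0.3345], [0.0126, 0.3345, -0.9423]], 't': [-0.486, 0.1852, 0.5581]}
[[326.81081836 193.12864938]
 [362.48169915 158.68765633]
 [439.23896214 424.28294436]]
```

View pics/w1.png

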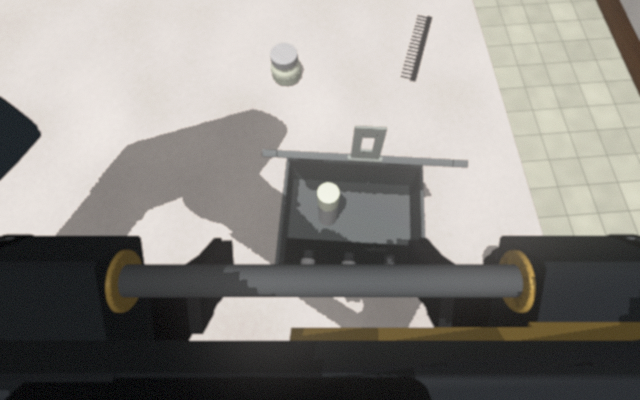

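The wrist view shows the cap top at (328,192), against (327,193) predicted, so the canister is at about (0.510, 0.1365). Going in along the tool axis.

Emit:
{"fn": "servo_tool", "kwargs": {"moves": "-0.007 0.002 0.036 0 0.087; -0.014 0.004 0.072 0 0.08; -0.021 0.006 0.108 0 0.07; -0.028 0.008 0.144 0 0.06; -0.035 0.009 0.18 0 0.06; -0.042 0.01 0.216 0 0.06; -0.048 0.0106 0.241 0 0.06; -0.048 0.0106 0.241 0 0.06"}}

```text
time: 11.23
position: [0.5057, 0.0844, 0.181]
tool_rot: [0.701, 0.65, 0.208, -0.205]
ft_force: [-1.5, -0.1, -0.5]
grip_width: 0.0605
grip_force: 0.0
```

```bash
python3 - <<'E'
from h import *
st();to([.5106,.147,.082])
E
```

```text
t 11.23 q [-0.393  0.512  1.82   0.623  1.123 -0.683] p [0.5057 0.0844 0.181 ]
[[0.068, 0.997, 0.026], [0.826, -0.071, 0.559], [0.559, -0.017, -0.829]] tilt 34.0 F [-1.5 -0.1 -0.5] grip 0.0605 0.0
shift to [0.5106, 0.147, 0.082] [-0.0033  0.0021  0.1172] len 0.117
```

Emit:
{"fn": "servo_tool", "kwargs": {"moves": "-0.003 0.002 0.025 0 0.06; -0.003 0.002 0.05 0 0.06; -0.003 0.002 0.07 0 0.06; -0.003 0.002 0.09 0 0.06; -0.003 0.002 0.105 0 0.06; -0.003 0.002 0.117 0 0.06; -0.003 0.002 0.117 0 0.06"}}

```text
time: 11.82
position: [0.5143, 0.1452, 0.0853]
tool_rot: [0.701, 0.65, 0.211, -0.202]
ft_force: [-0.3, -0.2, 0.3]
grip_width: 0.06
grip_force: 0.0
```

```bash
python3 - <<'E'
from h import *
import cv2
st();to([.5106,.147,.082])
a=cams.camera("side");b=cams.camera("wrist")
s=cv2.resize(a[120:250,250:380],None,fx=3,fy=3,interpolation=cv2.INTER_CUBIC)
w=cv2.resize(b,(400,250));im=np.zeros((390,790,3),np.uint8);im[:390,:390]=s;im[:250,390:]=w;cv2.imwrite("pics/g1.png",im)
E
```

```text
t 11.82 q [-0.271  0.687  1.873  0.778  0.891 -0.793] p [0.5143 0.1452 0.0853]
[[0.065, 0.997, 0.033], [0.827, -0.072, 0.557], [0.558, -0.009, -0.83]] tilt 33.9 F [-0.3 -0.2  0.3] grip 0.06 0.0
shift to [0.5106, 0.147, 0.082] [-0.0006 -0.0037  0.0036] len 0.005
```

View pics/g1.png

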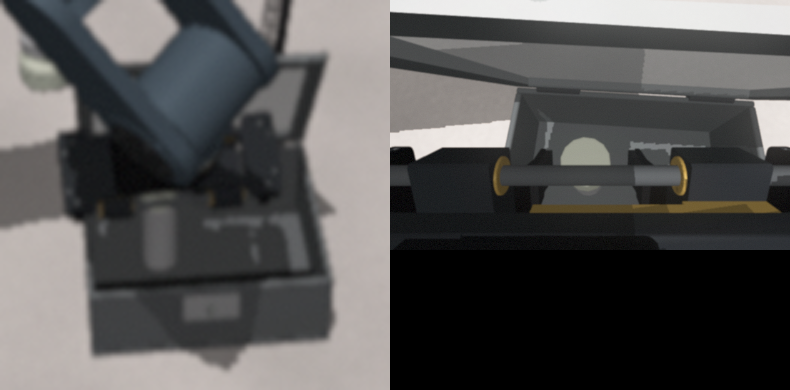

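The fingers straddle the cap, which sits about 4 mm off centre. I'll centre on it and close.

Emit:
{"fn": "servo_tool", "kwargs": {"moves": "0 -0.004 0.003 0 0.05; 0 -0.004 0.003 0 0.04; 0 -0.004 0.003 0 0.025; 0 -0.004 0.003 0 0.02; 0 -0.004 0.003 0 0.02; 0 -0.004 0.003 0 0.02; 0 -0.004 0.003 0 0.02", "grip_force": 20}}

```text
time: 12.5
position: [0.5103, 0.1462, 0.0831]
tool_rot: [0.702, 0.65, 0.211, -0.202]
ft_force: [-0.6, -0.7, 2.1]
grip_width: 0.0324
grip_force: 19.9
```

```bash
python3 - <<'E'
from h import *
o,R=st();print("up in tool",R.T@[0,0,1],"back",R.T@[0,-1,0],"x",R.T@[1,0,0])
E
```

```text
t 12.5 q [-0.271  0.689  1.885  0.786  0.881 -0.804] p [0.5103 0.1462 0.0831]
[[0.066, 0.997, 0.034], [0.827, -0.074, 0.557], [0.558, -0.009, -0.83]] tilt 33.9 F [-0.6 -0.7  2.1] grip 0.0324 19.9
up in tool [ 0.55798774 -0.00901509 -0.82980022] back [-0.82720827  0.07366932 -0.55704517] x [0.06615263 0.99724198 0.03364922]
```

Emit:
{"fn": "servo_tool", "kwargs": {"moves": "0 0 -0.015 0 0.02; 0 0 -0.04 0 0.02; 0 0 -0.07 0 0.02; 0 0 -0.1 0 0.02; 0 0 -0.13 0 0.02; 0 0 -0.16 0 0.02; 0 0 -0.16 0 0.02"}}

```text
time: 13.08
position: [0.5077, 0.0538, 0.2191]
tool_rot: [0.702, 0.65, 0.212, -0.197]
ft_force: [2.2, -0.4, -1.0]
grip_width: 0.0326
grip_force: 19.9
```

Emit:
{"fn": "servo_tool", "kwargs": {"moves": "-0.02 0.017 -0.014 0 0.02; -0.045 0.038 -0.031 0 0.02; -0.07 0.06 -0.048 0 0.02; -0.095 0.08 -0.065 0 0.02; -0.12 0.102 -0.082 0 0.02; -0.145 0.123 -0.099 0 0.02; -0.17 0.144 -0.116 0 0.02; -0.183 0.155 -0.1246 0 0.02; -0.183 0.155 -0.1246 0 0.02"}}

```text
time: 13.83
position: [0.6449, -0.179, 0.2128]
tool_rot: [0.703, 0.649, 0.21, -0.2]
ft_force: [0.1, -0.3, -1.1]
grip_width: 0.0325
grip_force: 19.9
```

```bash
python3 - <<'E'
from h import *
import cv2
st();to([.643,-.175,.11]);to([.643,-.175,.081])
S=cams.camera_model("side");a=cams.camera("side");b=cams.camera("top")
print(proj(S,[[.643,-.185,.14],[.643,-.185,.0]]))
s=cv2.resize(a[200:330,310:450],None,fx=3,fy=3,interpolation=cv2.INTER_CUBIC)
t=cv2.resize(b[120:250,340:470],None,fx=2.9,fy=2.9,interpolation=cv2.INTER_CUBIC)
im=np.zeros((390,800,3),np.uint8);im[:,:420]=s;im[:377,420:797]=t;cv2.imwrite("pics/t1.png",im)
E
```

```text
t 13.83 q [-0.657  0.726  1.212  0.479  1.562 -0.67 ] p [ 0.6449 -0.179   0.2128]
[[0.069, 0.997, 0.036], [0.828, -0.077, 0.555], [0.556, -0.009, -0.831]] tilt 33.8 F [ 0.1 -0.3 -1.1] grip 0.0325 19.9
shift to [0.643, -0.175, 0.11] [-0.0539 -0.0014  0.0876] len 0.103
shift to [0.643, -0.175, 0.081] [-0.0701 -0.0011  0.1117] len 0.132
[[387.78436173 250.66366958]
 [382.10387349 286.52559265]]
```

View pics/t1.png

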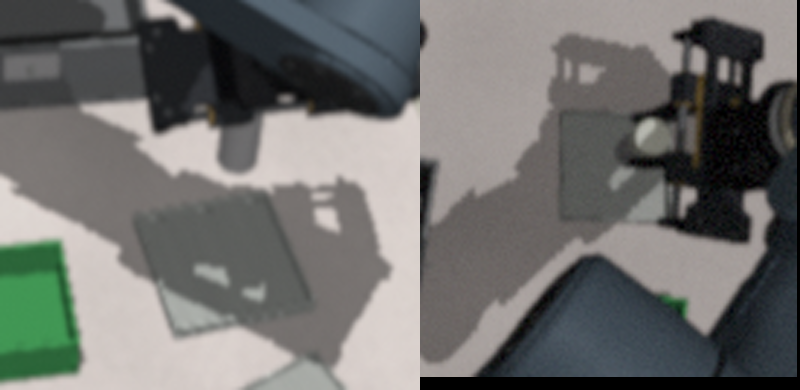

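The canister hangs upright over the middle-sized tray. Lowering it slowly.

Emit:
{"fn": "servo_tool", "kwargs": {"moves": "-0.015 0 0.023 0 0.02; -0.03 -0.001 0.047 0 0.02; -0.044 -0.001 0.07 0 0.02; -0.054 -0.001 0.0876 0 0.02; -0.059 -0.001 0.095 0 0.02; -0.063 -0.001 0.1015 0 0.02; -0.066 -0.001 0.106 0 0.02; -0.068 -0.001 0.109 0 0.02; -0.069 -0.001 0.1105 0 0.02; -0.069 -0.001 0.1105 0 0.02"}}

```text
time: 14.77
position: [0.6415, -0.1705, 0.0859]
tool_rot: [0.702, 0.65, 0.211, -0.201]
ft_force: [0.3, 0.9, -1.0]
grip_width: 0.0327
grip_force: 20.0
```

```bash
python3 - <<'E'
from h import *
o,R=st()
T=cams.camera_model("top");print(ray(T,(420,166.5),.254)); print("down",R.T@[0,0,-1])
E
```

```text
t 14.77 q [-0.65   0.868  1.3    0.494  1.359 -0.776] p [ 0.6415 -0.1705  0.0859]
[[0.066, 0.997, 0.034], [0.828, -0.073, 0.556], [0.557, -0.009, -0.83]] tilt 33.9 F [ 0.3  0.9 -1. ] grip 0.0327 20.0
[ 0.64097275 -0.18095613  0.254     ]
down [-0.55741311  0.00865146  0.8301902 ]
```

Emit:
{"fn": "servo_tool", "kwargs": {"moves": "-0.001 0 0.0012 0 0.02; -0.0015 0 0.0025 0 0.02; -0.0015 0 0.0025 0 0.02"}}

```text
time: 15.02
position: [0.6412, -0.1703, 0.0826]
tool_rot: [0.702, 0.65, 0.211, -0.202]
ft_force: [0.1, 0.1, -2.0]
grip_width: 0.0327
grip_force: 20.0
```

Emit:
{"fn": "servo_tool", "kwargs": {"moves": "-0.0008 0 0.001 0 0.02; -0.001 0 0.0016 0 0.02; -0.001 0 0.0016 0 0.02"}}

```text
time: 15.27
position: [0.641, -0.1701, 0.0804]
tool_rot: [0.702, 0.65, 0.21, -0.202]
ft_force: [-0.4, -0.5, -0.3]
grip_width: 0.0326
grip_force: 20.0
```

Emit:
{"fn": "servo_tool", "kwargs": {"moves": "-0.0005 0 0.0008 0 0.02; -0.001 0 0.0016 0 0.02; -0.001 0 0.0016 0 0.02"}}

```text
time: 15.52
position: [0.6413, -0.1699, 0.0801]
tool_rot: [0.701, 0.65, 0.211, -0.202]
ft_force: [-1.3, -0.0, 5.2]
grip_width: 0.0325
grip_force: 19.9
```

Emit:
{"fn": "servo_tool", "kwargs": {"moves": "0 0 0 0 0.02"}}

```text
time: 15.6
position: [0.6413, -0.1699, 0.0801]
tool_rot: [0.701, 0.65, 0.211, -0.202]
ft_force: [-1.1, -1.1, 4.5]
grip_width: 0.0322
grip_force: 19.9
```

Contact at about 5 N. Opening and backing off along the tool axis.

Emit:
{"fn": "servo_tool", "kwargs": {"moves": "0 0 0 0 0.036; 0 0 0 0 0.042; 0 0 0 0 0.055; 0 0 0 0 0.06; 0 0 0 0 0.06; 0 0 -0.03 0 0.06; 0 0 -0.07 0 0.06; 0 0 -0.11 0 0.06; 0 0 -0.15 0 0.06; 0 0 -0.19 0 0.06"}}

```text
time: 16.43
position: [0.6345, -0.2765, 0.2376]
tool_rot: [0.702, 0.65, 0.21, -0.202]
ft_force: [1.7, 0.4, 0.2]
grip_width: 0.06
grip_force: 0.0
```

```bash
python3 - <<'E'
from h import *
import cv2
st()
m=cams.camera_model("wrist");b=cams.camera("wrist");a=cams.camera("side")
S=cams.camera_model("side")
print(proj(m,[[.641,-.18,.118],[.641,-.18,.003]]),proj(S,[[.641,-.18,.118],[.641,-.18,.003]]))
s=cv2.resize(a[100:330,260:460],None,fx=2.5,fy=2.5,interpolation=cv2.INTER_CUBIC)
im=np.zeros((575,800,3),np.uint8);im[:,:500]=s;im[:188,500:]=cv2.resize(b,(300,188));cv2.imwrite("pics/t2.png",im)
E
```

```text
t 16.43 q [-0.766  0.767  1.051  0.443  1.72  -0.712] p [ 0.6345 -0.2765  0.2376]
[[0.066, 0.997, 0.032], [0.827, -0.073, 0.557], [0.558, -0.01, -0.83]] tilt 33.9 F [1.7 0.4 0.2] grip 0.06 0.0
[[321.02338768 178.80898133]
 [321.79756331 217.45134243]] [[385.32535916 255.24681347]
 [380.81974013 284.3891599 ]]
```

View pics/t2.png

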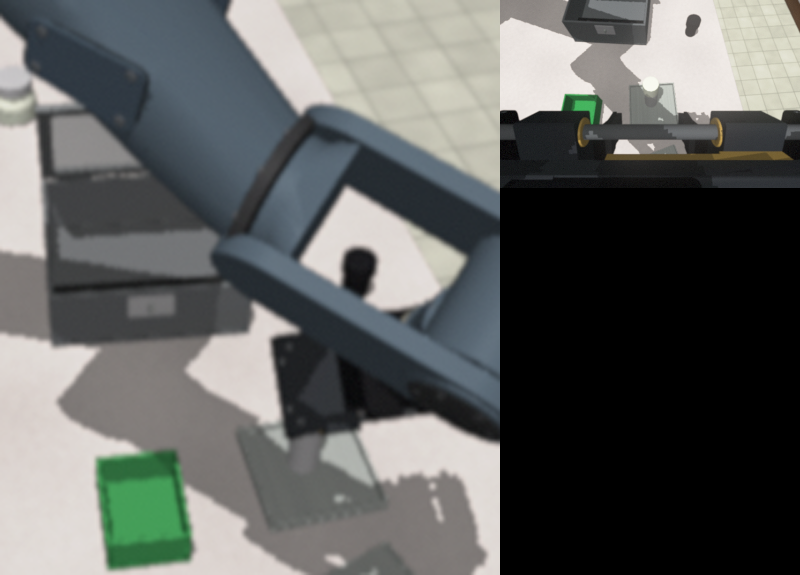

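The canister stands in the tray. Next is the lid: I'll come over the free edge beside the hasp, with the tips shut, and push the outer face down along its arc.

```bash
cat >> h.py <<'E'
CASE=[.547,.1165,1.431]
def lidtcp(a,r=.178,y=.045,extra=0):
    return case2w(CASE,[lidpt(a,r,y,.008+.0095*(.83*np.sin(a)+.557*np.cos(a))+extra)])[0]
E
python3 - <<'E'
from h import *
o,R=st()
A=lidtcp(1.06,extra=.035);B=A-R[:,2]*.12
for n,P in(("up",[.6,-.15,.42]),("B",B),("A",A)):print(n,np.round(P,4),(R.T@(np.array(P)-o["position"])).round(3))
print("arc from A:")
for a in np.arange(1.06,-.06,-.07):print(round(a,2),(lidtcp(a)).round(3),(R.T@(lidtcp(a)-A)).round(3))
E
```

```text
t 16.53 q [-0.769  0.762  1.042  0.444  1.718 -0.713] p [ 0.6372 -0.2818  0.2426]
[[0.063, 0.997, 0.044], [0.833, -0.077, 0.548], [0.55, 0.002, -0.835]] tilt 33.4 F [ 0.2 -0.9  0.5] grip 0.0595 0.0
up [ 0.6  -0.15  0.42] [ 0.205 -0.047 -0.078]
B [0.5047 0.1102 0.3611] [ 0.383 -0.162  0.11 ]
A [0.5099 0.176  0.2609] [ 0.383 -0.162  0.23 ]
arc from A:
1.06 [0.506 0.146 0.244] [-0.035 -0.002 -0.002]
0.99 [0.504 0.135 0.238] [-0.047 -0.003 -0.004]
0.92 [0.503 0.124 0.232] [-0.06  -0.003 -0.005]
0.85 [0.501 0.113 0.225] [-0.072 -0.004 -0.005]
0.78 [0.5   0.104 0.217] [-0.085 -0.005 -0.004]
0.71 [0.498 0.094 0.209] [-0.097 -0.005 -0.002]
0.64 [0.497 0.085 0.2  ] [-0.11  -0.006  0.001]
0.57 [0.496 0.077 0.19 ] [-0.122 -0.006  0.004]
0.5 [0.495 0.07  0.18 ] [-0.134 -0.007  0.009]
0.43 [0.494 0.063 0.169] [-0.146 -0.007  0.014]
0.36 [0.493 0.057 0.157] [-0.157 -0.008  0.021]
0.29 [0.493 0.052 0.146] [-0.168 -0.008  0.028]
0.22 [0.492 0.048 0.133] [-0.178 -0.008  0.036]
0.15 [0.491 0.045 0.121] [-0.188 -0.009  0.044]
0.08 [0.491 0.042 0.108] [-0.197 -0.009  0.053]
0.01 [0.491 0.041 0.095] [-0.205 -0.009  0.063]
```

Emit:
{"fn": "servo_tool", "kwargs": {"moves": "0.036 -0.008 -0.014 0 0; 0.073 -0.016 -0.028 0 0; 0.11 -0.024 -0.042 0 0; 0.146 -0.032 -0.056 0 0; 0.18 -0.04 -0.068 0 0; 0.205 -0.047 -0.078 0 0; 0.23 -0.063 -0.052 0 0; 0.255 -0.08 -0.025 0 0; 0.28 -0.096 0.001 0 0; 0.305 -0.112 0.028 0 0"}}

```text
time: 17.37
position: [0.5429, 0.0023, 0.3832]
tool_rot: [0.702, 0.65, 0.21, -0.202]
ft_force: [1.0, -0.3, -0.7]
grip_width: 0.0036
grip_force: 0.0
```

```bash
python3 - <<'E'
from h import *
o,R=st()
A=lidtcp(1.06,extra=.035);B=A-R[:,2]*.12
for n,P in(("B",B),("A",A)):to(P)
E
```

```text
t 17.37 q [-0.505  0.327  1.456  0.529  1.632 -0.47 ] p [0.5429 0.0023 0.3832]
[[0.067, 0.997, 0.032], [0.827, -0.073, 0.557], [0.558, -0.011, -0.83]] tilt 33.9 F [ 1.  -0.3 -0.7] grip 0.0036 0.0
shift to [0.50607357 0.1091074  0.36048293] [ 0.0731 -0.0443  0.0772] len 0.115
shift to [0.5099285  0.17599525 0.26092814] [ 0.0731 -0.0443  0.1972] len 0.215
```

Emit:
{"fn": "servo_tool", "kwargs": {"moves": "0.02 -0.012 0.01 0 0; 0.045 -0.027 0.03 0 0; 0.065 -0.04 0.055 0 0; 0.073 -0.044 0.077 0 0; 0.073 -0.044 0.11 0 0; 0.073 -0.044 0.14 0 0; 0.073 -0.044 0.17 0 0; 0.073 -0.044 0.197 0 0; 0.073 -0.044 0.197 0 0"}}

```text
time: 18.12
position: [0.5075, 0.1764, 0.2578]
tool_rot: [0.701, 0.65, 0.207, -0.206]
ft_force: [-0.0, -0.8, -0.0]
grip_width: 0.0005
grip_force: 0.0
```

```bash
python3 - <<'E'
from h import *
import cv2
o,R=st()
for a in(1.06,.92,.85):to(lidtcp(a))
m=cams.camera_model("wrist");b=cams.camera("wrist");cv2.imwrite("pics/l1.png",b)
print(proj(m,case2w(CASE,[lidpt(1.06,.194,0,.004),lidpt(1.06,.19,.11,.008),lidpt(1.06,.19,-.11,.008)])))
E
```

```text
t 18.12 q [-0.212  0.385  1.758  0.634  1.193 -0.436] p [0.5075 0.1764 0.2578]
[[0.069, 0.997, 0.022], [0.826, -0.07, 0.559], [0.559, -0.02, -0.829]] tilt 34.0 F [-0.  -0.8 -0. ] grip 0.0005 0.0
shift to [0.50567406 0.14576067 0.24381762] [-0.0333  0.0006 -0.0056] len 0.034
shift to [0.50258815 0.12383027 0.23220623] [-0.0581 -0.0007 -0.0083] len 0.059
shift to [0.50113023 0.1134694  0.22522228] [-0.0707 -0.0013 -0.0083] len 0.071
[[415.03157357 372.73485975]
 [186.42133634 342.10270861]
 [655.19327231 378.45570474]]
```

View pics/l1.png

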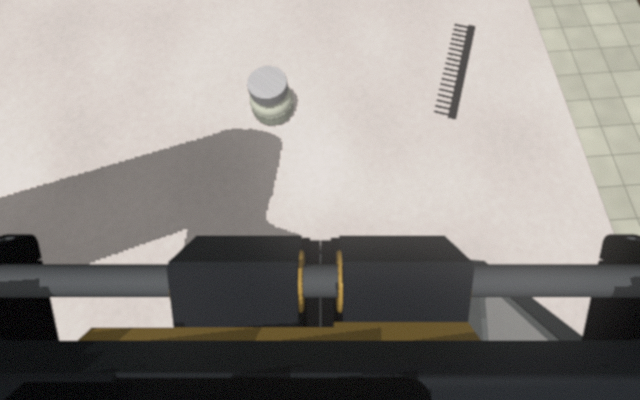

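The tips are behind the lid, on its outer side, with nothing touching yet. Pushing along the arc.

Emit:
{"fn": "servo_tool", "kwargs": {"moves": "-0.018 0 -0.003 0 0; -0.035 0 -0.005 0 0; -0.047 0 -0.007 0 0; -0.06 -0.001 -0.008 0 0; -0.072 -0.001 -0.008 0 0; -0.085 -0.002 -0.007 0 0; -0.097 -0.002 -0.005 0 0; -0.11 -0.003 -0.002 0 0; -0.122 -0.003 0.001 0 0"}}

```text
time: 18.92
position: [0.5007, 0.0725, 0.1928]
tool_rot: [0.702, 0.65, 0.211, -0.202]
ft_force: [-0.8, 2.6, 0.2]
grip_width: 0.0006
grip_force: 0.7
```

```bash
python3 - <<'E'
from h import *
o,R=st()
for a in(.5,.43,.36,.29,.22,.15,.08,.01,-.03):to(lidtcp(a))
E
```

```text
t 18.92 q [-0.42   0.486  1.823  0.611  1.145 -0.691] p [0.5007 0.0725 0.1928]
[[0.066, 0.997, 0.034], [0.827, -0.074, 0.557], [0.558, -0.009, -0.83]] tilt 33.9 F [-0.8  2.6  0.2] grip 0.0006 0.7
shift to [0.49500714 0.06995507 0.17975116] [-0.0097 -0.0053  0.0092] len 0.014
shift to [0.49406659 0.06327093 0.16883446] [-0.0214 -0.0057  0.0145] len 0.026
shift to [0.49323573 0.05736634 0.15742645] [-0.0327 -0.006   0.0206] len 0.039
shift to [0.49251997 0.05227971 0.14558485] [-0.0436 -0.0062  0.0276] len 0.052
shift to [0.49192409 0.04804507 0.13337082] [-0.054  -0.0064  0.0354] len 0.065
shift to [0.49145224 0.04469178 0.12084858] [-0.0637 -0.0065  0.0439] len 0.078
shift to [0.49110782 0.04224417 0.10808505] [-0.0729 -0.0065  0.0531] len 0.09
shift to [0.49089353 0.04072129 0.09514939] [-0.0814 -0.0065  0.063 ] len 0.103
shift to [0.49083027 0.04027169 0.08770753] [-0.0859 -0.0065  0.0689] len 0.11
```

Emit:
{"fn": "servo_tool", "kwargs": {"moves": "-0.01 -0.002 0.009 0 0; -0.0214 -0.003 0.0145 0 0; -0.0327 -0.003 0.0206 0 0; -0.0436 -0.003 0.0276 0 0; -0.054 -0.003 0.0354 0 0; -0.0637 -0.003 0.0439 0 0; -0.069 -0.003 0.049 0 0; -0.073 -0.003 0.053 0 0; -0.077 -0.003 0.058 0 0; -0.077 -0.003 0.058 0 0"}}

```text
time: 19.75
position: [0.4941, 0.0422, 0.1009]
tool_rot: [0.702, 0.65, 0.21, -0.202]
ft_force: [0.7, 0.2, 0.6]
grip_width: 0.0008
grip_force: 0.0
```

Emit:
{"fn": "servo_tool", "kwargs": {"moves": "-0.001 0 0.0025 0 0; -0.002 0 0.005 0 0; -0.003 0 0.007 0 0; -0.003 0 0.007 0 0"}}

```text
time: 20.08
position: [0.4946, 0.0438, 0.0944]
tool_rot: [0.702, 0.65, 0.21, -0.202]
ft_force: [-0.3, 0.3, 0.4]
grip_width: 0.0004
grip_force: 0.1
```

```bash
python3 - <<'E'
from h import *
o,R=st()
for a in(.08,.01,-.03):to(lidtcp(a))
E
```

```text
t 20.08 q [-0.479  0.666  1.881  0.663  0.976 -0.888] p [0.4946 0.0438 0.0944]
[[0.066, 0.997, 0.033], [0.827, -0.073, 0.557], [0.558, -0.009, -0.83]] tilt 33.9 F [-0.3  0.3  0.4] grip 0.0004 0.1
shift to [0.49110782 0.04224417 0.10808505] [ 0.0061 -0.0035 -0.0123] len 0.014
shift to [0.49089353 0.04072129 0.09514939] [-0.0024 -0.0035 -0.0024] len 0.005
shift to [0.49083027 0.04027169 0.08770753] [-0.0069 -0.0034  0.0035] len 0.008
```

Emit:
{"fn": "servo_tool", "kwargs": {"moves": "-0.001 0 0.0017 0 0; -0.002 0 0.0035 0 0; -0.003 0 0.005 0 0; -0.003 0 0.005 0 0"}}

```text
time: 20.42
position: [0.4948, 0.0439, 0.0925]
tool_rot: [0.701, 0.65, 0.213, -0.203]
ft_force: [-5.6, -8.8, 28.6]
grip_width: 0.0005
grip_force: 14.4
```

```bash
python3 - <<'E'
from h import *
import cv2
o,R=st()
a=cams.camera("side");b=cams.camera("top");S=cams.camera_model("side")
print(proj(S,case2w(CASE,[lidpt(0,.19,.11,.008),lidpt(0,.19,-.11,.008),lidpt(0,.194,0,.004)])))
s=cv2.resize(a[140:260,265:375],None,fx=4,fy=4,interpolation=cv2.INTER_CUBIC)
t=cv2.resize(b[140:260,260:380],None,fx=3,fy=3,interpolation=cv2.INTER_CUBIC)
im=np.zeros((480,800,3),np.uint8);im[:,:440]=s;im[:360,440:800]=t;cv2.imwrite("pics/l2.png",im)
E
```

```text
t 20.42 q [-0.481  0.672  1.882  0.669  0.975 -0.898] p [0.4948 0.0439 0.0925]
[[0.064, 0.997, 0.034], [0.825, -0.072, 0.561], [0.562, -0.008, -0.827]] tilt 34.2 F [-5.6 -8.8 28.6] grip 0.0005 14.4
[[278.99939889 214.9484755 ]
 [361.66983261 209.34371046]
 [320.73358198 214.2611231 ]]
```

View pics/l2.png

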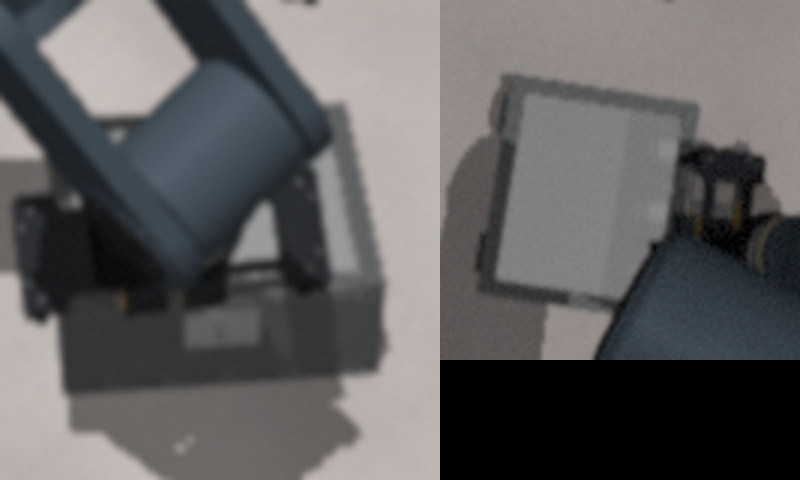

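The side and top crops show the lid lying level on the rim, and the 28 N reading confirms it is down on it. Rising, then going to the hasp.

Emit:
{"fn": "servo_tool", "kwargs": {"moves": "0.018 0 -0.027 0 0; 0.038 0 -0.057 0 0; 0.06 -0.001 -0.09 0 0; 0.06 -0.001 -0.09 0 0"}}

```text
time: 20.85
position: [0.4974, 0.0428, 0.2025]
tool_rot: [0.701, 0.652, 0.213, -0.197]
ft_force: [0.7, -0.8, -0.1]
grip_width: 0.0005
grip_force: 0.0
```

```bash
python3 - <<'E'
from h import *
import cv2
o,R=st();CASE[0]=.5475
for x,z in((-.122,.2),(-.122,.15),(-.122,.033)):to(case2w(CASE,[[x,0,z]])[0])
m=cams.camera_model("wrist");b=cams.camera("wrist");np.save("w.npy",b)
a=cams.camera("side");S=cams.camera_model("side")
# sample side image brightness along the hasp candidates
for hz in(0.3,1.0,1.3,1.57,1.8,2.1,2.4):
    piv=np.array([-.099,0,.084]);d=np.array([-np.sin(hz),0,-np.cos(hz)])
    P=case2w(CASE,[piv+d*r+[0,w,0] for r in(.008,.046) for w in(-.01,0,.01)])
    for n,mm,im in(("w",m,b),("s",S,a)):
        uv=proj(mm,P);print(hz,n,[(int(u),int(v),int(im[int(round(v)),int(round(u))].mean())) if 0<=u<639 and 0<=v<399 else None for u,v in uv])
E
```

```text
t 20.85 q [-0.479  0.47   1.812  0.585  1.184 -0.722] p [0.4974 0.0428 0.2025]
[[0.06, 0.997, 0.042], [0.829, -0.073, 0.554], [0.556, 0.002, -0.831]] tilt 33.8 F [ 0.7 -0.8 -0.1] grip 0.0005 0.0
shift to [ 0.53050035 -0.00430982  0.2       ] [-0.0385  0.0364 -0.0226] len 0.058
shift to [ 0.53050035 -0.00430982  0.15      ] [-0.0663  0.0363  0.0189] len 0.078
shift to [ 0.53050035 -0.00430982  0.033     ] [-0.1313  0.0361  0.1162] len 0.179
0.3 w [(378, 317, 57), (366, 316, 55), (353, 315, 53), (371, 331, 73), (360, 330, 74), (349, 329, 68)]
0.3 s [(324, 216, 83), (320, 216, 84), (317, 217, 83), (324, 228, 53), (321, 229, 53), (317, 229, 53)]
1.0 w [(378, 322, 88), (366, 321, 82), (354, 320, 65), (374, 363, 26), (362, 362, 23), (350, 361, 20)]
1.0 s [(324, 216, 83), (321, 217, 84), (317, 217, 83), (326, 231, 52), (322, 231, 54), (318, 231, 53)]
1.3 w [(379, 323, 89), (366, 322, 86), (354, 322, 74), (376, 372, 23), (364, 371, 26), (351, 370, 28)]
1.3 s [(324, 216, 83), (321, 216, 84), (317, 217, 83), (326, 229, 54), (322, 229, 53), (318, 229, 54)]
1.57 w [(379, 324, 90), (367, 323, 86), (354, 322, 77), (379, 376, 24), (366, 375, 28), (352, 374, 28)]
1.57 s [(325, 216, 78), (321, 216, 81), (317, 216, 83), (326, 226, 56), (322, 226, 57), (318, 227, 60)]
1.8 w [(380, 323, 90), (367, 322, 86), (354, 322, 77), (381, 376, 27), (367, 375, 25), (354, 374, 31)]
1.8 s [(325, 215, 78), (321, 215, 81), (317, 216, 72), (326, 223, 91), (322, 223, 91), (318, 224, 83)]
2.1 w [(380, 322, 85), (367, 321, 77), (355, 320, 64), (384, 371, 30), (370, 370, 28), (356, 369, 26)]
2.1 s [(324, 214, 74), (321, 215, 80), (317, 215, 67), (326, 218, 93), (322, 218, 93), (318, 219, 95)]
2.4 w [(381, 320, 58), (368, 319, 52), (355, 318, 55), (387, 359, 32), (372, 357, 29), (358, 356, 25)]
2.4 s [(324, 213, 70), (321, 214, 73), (317, 214, 62), (326, 213, 59), (322, 213, 73), (318, 213, 64)]
```

Emit:
{"fn": "servo_tool", "kwargs": {"moves": "-0.019 0.018 -0.011 0 0; -0.0385 0.0364 -0.0226 0 0; -0.052 0.0364 -0.003 0 0; -0.066 0.0364 0.019 0 0; -0.074 0.0364 0.031 0 0; -0.083 0.0364 0.044 0 0; -0.093 0.0364 0.059 0 0; -0.103 0.0364 0.074 0 0; -0.113 0.0364 0.089 0 0; -0.123 0.0364 0.104 0 0"}}

```text
time: 21.78
position: [0.5248, -0.0023, 0.0393]
tool_rot: [0.702, 0.65, 0.21, -0.203]
ft_force: [1.4, 2.9, 3.2]
grip_width: 0.0007
grip_force: 0.0
```

```bash
python3 - <<'E'
from h import *
o,R=st();CASE[0]=.5475
for x,z in((-.122,.033),(-.116,.033),(-.107,.033)):to(case2w(CASE,[[x,0,z]])[0])
E
```

```text
t 21.78 q [-0.529  0.797  1.784  0.648  0.969 -0.937] p [ 0.5248 -0.0023  0.0393]
[[0.068, 0.997, 0.03], [0.827, -0.073, 0.558], [0.559, -0.013, -0.829]] tilt 34.0 F [1.4 2.9 3.2] grip 0.0007 0.0
shift to [ 0.53050035 -0.00430982  0.033     ] [-0.0048  0.0059  0.0043] len 0.009
shift to [0.53133639 0.00163165 0.033     ] [0.0002 0.0063 0.0076] len 0.01
shift to [0.53259047 0.01054385 0.033     ] [0.0077 0.0069 0.0126] len 0.016
```

Emit:
{"fn": "servo_tool", "kwargs": {"moves": "0 0 0 0 0; 0 0 0 0 0"}}

```text
time: 21.95
position: [0.5245, -0.0021, 0.0399]
tool_rot: [0.702, 0.649, 0.21, -0.204]
ft_force: [0.7, -0.1, 0.1]
grip_width: 0.0004
grip_force: 0.0
```

```bash
python3 - <<'E'
from h import *
o,R=st();CASE[0]=.5475
a=cams.camera("side");S=cams.camera_model("side");T=cams.camera_model("top");b=cams.camera("top")
m=cams.camera_model("wrist");w=cams.camera("wrist");np.save("w2.npy",w)
print(a[205:245:2,300:342:2].mean(2).astype(int))
print("pivot/tip closed",proj(S,case2w(CASE,[[-.099,0,.084],[-.099,0,.03],[-.103,0,.057]])).round(1), "tcp",proj(S,o["position"]).round(1))
E
```

```text
t 21.95 q [-0.529  0.796  1.783  0.646  0.971 -0.935] p [ 0.5245 -0.0021  0.0399]
[[0.069, 0.997, 0.029], [0.826, -0.073, 0.559], [0.56, -0.014, -0.829]] tilt 34.0 F [ 0.7 -0.1  0.1] grip 0.0004 0.0
[[ 34  36  54  71  73  72  85  99  78  74  78  82  85  87  88  92  94  95
   95  94  92]
 [ 35  36  39  61  73  72  72  71  72  80  83  85  87  90  92  95  95  95
   94  91  88]
 [ 35  37  36  42  65  73  72  72  73  83  85  88  89  92  94  96  95  92
   92  89  87]
 [ 38  36  36  35  48  69  73  73  73  78  86  90  92  94  97  96  93  92
   88  85  83]
 [ 45  35  36  35  37  54  70  73  71  72  84  92  95  97  95  93  91  88
   86  83  81]
 [ 51  38  36  37  36  39  62  71  72  73  77  90  97  95  93  90  88  86
   84  81  78]
 [ 43  34  34  39  40  38  44  66  73  72  72  80  92  93  91  87  85  83
   81  77  75]
 [ 28  24  24  26  36  43  39  50  70  72  73  73  77  88  88  86  83  81
   78  75  71]
 [ 24  23  15  19  30  39  48  42  56  71  72  72  69  77  84  83  80  78
   75  71  67]
 [ 26  24   9  14  22  25  32  49  54  62  73  72  72  71  70  79  78  74
   71  66  62]
 [ 25  26  
[... 262 characters left out ...]
 28  19  10  13  13  17  19  19  25  44  58  65  72  71  69  55  51
   48  39  38]
 [ 27  27  23   9  12  12  12  14  21  21  24  46  59  67  69  66  59  46
   39  43  50]
 [ 24  24  22   9  10  13  11  12  17  18  23  29  48  55  63  61  54  43
   33  63  79]
 [ 31  33  37  35  21  12  14  13  13  16  23  26  33  47  51  54  47  37
   27  57  79]
 [ 50  55  61  64  45  33  24  21  20  21  26  24  30  38  42  44  40  30
   29  82 133]
 [ 57  57  60  64  66  68  43  25  27  28  32  47  76  64  50  51  60  69
   78  95 108]
 [ 89  90  93 100 102  96  62  58  69  79  83  90 103 101  93  89  98 100
  102 102  99]]
pivot/tip closed [[320.9 214.2]
 [320.7 228.1]
 [321.  222.3]] tcp [[319.3 231.6]]
```

Emit:
{"fn": "servo_tool", "kwargs": {"moves": "-0.0025 0.003 0.002 0 0; -0.005 0.006 0.0043 0 0; -0.0025 0.0062 0.006 0 0; 0 0.0064 0.0077 0 0; 0.0025 0.0066 0.0094 0 0; 0.005 0.0068 0.011 0 0; 0.005 0.0068 0.011 0 0"}}

```text
time: 22.68
position: [0.534, 0.0047, 0.035]
tool_rot: [0.701, 0.652, 0.209, -0.199]
ft_force: [-2.6, -8.9, 2.1]
grip_width: 0.0002
grip_force: 4.6
```

Emit:
{"fn": "servo_tool", "kwargs": {"moves": "0.001 0 0.0008 0 0; 0.0025 0 0.0017 0 0; 0.0025 0 0.0017 0 0"}}

```text
time: 22.93
position: [0.5343, 0.0054, 0.0349]
tool_rot: [0.702, 0.652, 0.208, -0.198]
ft_force: [-6.7, -16.3, 5.8]
grip_width: 0.0007
grip_force: 8.4
```

The push stops firm at 16 N. Backing straight off and checking the front in numbers, since no picture views are left.

Emit:
{"fn": "servo_tool", "kwargs": {"moves": "-0.006 0 -0.004 0 0; -0.014 -0.001 -0.009 0 0; -0.025 -0.002 -0.017 0 0; -0.025 -0.002 -0.05 0 0; -0.025 -0.002 -0.09 0 0; -0.025 -0.002 -0.13 0 0; -0.05 0.03 -0.15 0 0; -0.08 0.06 -0.17 0 0; -0.11 0.09 -0.19 0 0; -0.14 0.12 -0.21 0 0"}}

```text
time: 23.77
position: [0.6264, -0.2179, 0.131]
tool_rot: [0.702, 0.65, 0.21, -0.202]
ft_force: [1.9, -0.5, 0.3]
grip_width: 0.0004
grip_force: 0.0
```

```bash
python3 - <<'E'
from h import *
import cv2
o,R=st();CASE[0]=.5475
a=cams.camera("side");a0=cv2.imread("pics/side0.png");S=cams.camera_model("side")
g=a.mean(2).astype(int);g0=a0.mean(2).astype(int)
print("now");print(g[204:240,306:336:1][::2]);print("before");print(g0[212:240,306:336][::2])
E
```

```text
t 23.77 q [-0.715  0.825  1.249  0.46   1.469 -0.781] p [ 0.6264 -0.2179  0.131 ]
[[0.067, 0.997, 0.033], [0.827, -0.073, 0.557], [0.558, -0.01, -0.83]] tilt 33.9 F [ 1.9 -0.5  0.3] grip 0.0004 0.0
now
[[172 172 172 171 172 172 172 173 172 172 173 172 172 172 173 172 172 172
  172 173 172 172 172 172 173 171 163 141 108  73]
 [172 172 172 172 172 172 172 173 172 172 173 172 173 172 172 172 172 173
  172 173 172 173 172 172 172 172 172 171 160 132]
 [172 172 171 172 173 172 172 170 169 168 167 166 166 166 167 165 165 164
  164 164 164 163 160 153 149 149 145 143 142 130]
 [142 139 138 137 135 135 133 128 119 114 113 108 104 106 106 106 100  98
   95  93  91  90  86  80  78  77  74  75  78  78]
 [ 72  69  69  68  66  66  64  62  62  62  62  61  63  63  63  62  63  63
   63  62  61  62  59  60  60  58  61  64  69  73]
 [ 65  65  65  64  65  64  63  62  67  71  73  78  80  83  84  87  88  89
   88  86  83  76  68  65  63  56  52  53  58  65]
 [ 66  64  63  64  62  62  65  74  88  96 100 102 106 107 105 102 101 100
  100  96  91  81  73  68  62  53  43  41  40  40]
 [ 62  62  61  63  65  
[... 2410 characters left out ...]
 68  67  63  59  63  67
   68  68  66  67  67  68  69  68  69  68  68  68]
 [ 71  69  69  69  69  70  69  68  69  69  70  69  70  68  66  65  66  68
   68  68  68  68  69  69  69  69  68  68  68  69]
 [ 69  68  68  68  70  69  69  68  68  68  68  67  68  69  70  71  71  70
   70  70  71  69  68  68  68  68  68  70  72  74]
 [ 73  74  72  72  72  73  71  71  70  71  71  72  73  79  83  84  83  85
   87  86  89  90  90  93  97  99  99 104 108 110]
 [112 113 119 123 123 123 126 131 135 139 146 149 152 156 156 157 158 162
  164 164 163 166 168 171 177 178 178 177 177 177]
 [188 188 190 190 191 191 192 193 193 192 193 194 195 195 196 195 195 195
  194 193 193 193 192 191 190 188 188 187 187 187]]
```

The hasp hangs in front of the staple at columns 314–325, down to row 230, about 1.4 px lower than predicted. To settle whether it is truly flat, I'll rise clear of the canister and touch the case front beside the hasp for reference.

Emit:
{"fn": "servo_tool", "kwargs": {"moves": "0.02 0 -0.03 0 0; 0.04 0 -0.06 0 0; 0.056 -0.001 -0.083 0 0; 0.056 -0.001 -0.083 0 0"}}

```text
time: 24.15
position: [0.6281, -0.2176, 0.2367]
tool_rot: [0.701, 0.652, 0.212, -0.197]
ft_force: [0.6, -0.5, -0.0]
grip_width: 0.0005
grip_force: 0.0
```

```bash
python3 - <<'E'
from h import *
o,R=st();CASE[0]=.5475
for P in((-.14,-.065,.2),(-.14,-.065,.033),(-.105,-.065,.033)):to(case2w(CASE,[P])[0])
T=cams.camera_model("top");a=cams.camera("top");uv=proj(T,[.641,-.18,.118])[0];print(uv)
s=a.mean(2);c=s[int(uv[1])-12:int(uv[1])+13,int(uv[0])-12:int(uv[0])+13];ys,xs=np.where(c>c.max()*.85);print("cap blob",xs.mean()+int(uv[0])-12,ys.mean()+int(uv[1])-12,len(xs),c.max())
E
```

```text
t 24.15 q [-0.714  0.707  1.181  0.461  1.627 -0.702] p [ 0.6281 -0.2176  0.2367]
[[0.061, 0.997, 0.04], [0.83, -0.073, 0.553], [0.554, -0.0, -0.832]] tilt 33.6 F [ 0.6 -0.5 -0. ] grip 0.0005 0.0
shift to [ 0.59235809 -0.03119141  0.2       ] [ 0.1323 -0.0493  0.1321] len 0.193
shift to [ 0.59235809 -0.03119141  0.033     ] [ 0.0397 -0.0492  0.2712] len 0.278
shift to [0.59723504 0.00346715 0.033     ] [ 0.0688 -0.0468  0.2905] len 0.302
[410.54183034 173.33394285]
cap blob 409.75 174.8 20 158.66666666666666
```

Emit:
{"fn": "servo_tool", "kwargs": {"moves": "0.027 -0.01 0.027 0 0; 0.054 -0.02 0.054 0 0; 0.081 -0.03 0.08 0 0; 0.108 -0.04 0.108 0 0; 0.132 -0.049 0.132 0 0; 0.11 -0.049 0.165 0 0; 0.088 -0.049 0.198 0 0; 0.066 -0.049 0.231 0 0; 0.044 -0.049 0.264 0 0; 0.04 -0.049 0.271 0 0"}}

```text
time: 25.03
position: [0.5836, -0.0263, 0.0218]
tool_rot: [0.702, 0.649, 0.208, -0.208]
ft_force: [-0.1, 0.6, -0.2]
grip_width: 0.0008
grip_force: 0.0
```

Emit:
{"fn": "servo_tool", "kwargs": {"moves": "0.008 0.001 0.0055 0 0; 0.016 0.001 0.011 0 0; 0.02 0.002 0.0135 0 0; 0.02 0.002 0.0135 0 0"}}

```text
time: 25.37
position: [0.5934, -0.0029, 0.0307]
tool_rot: [0.701, 0.651, 0.211, -0.201]
ft_force: [-0.4, 0.3, -0.1]
grip_width: 0.0005
grip_force: 0.0
```

```bash
python3 - <<'E'
from h import *
o,R=st();CASE[0]=.5475
c,s=np.cos(CASE[2]),np.sin(CASE[2]);d=o["position"][:2]-CASE[:2];print("case xy",c*d[0]+s*d[1],-s*d[0]+c*d[1])
E
```

```text
t 25.37 q [-0.472  0.852  1.616  0.636  1.036 -0.831] p [ 0.5934 -0.0029  0.0307]
[[0.063, 0.997, 0.034], [0.828, -0.071, 0.556], [0.557, -0.007, -0.83]] tilt 33.9 F [-0.4  0.3 -0.1] grip 0.0005 0.0
case xy -0.11183371103090764 -0.06207919227729129
```

Emit:
{"fn": "servo_tool", "kwargs": {"moves": "0.0025 0 0.0015 0 0; 0.005 0 0.003 0 0; 0.005 0 0.003 0 0"}}

```text
time: 25.62
position: [0.5941, 0.0007, 0.03]
tool_rot: [0.702, 0.651, 0.211, -0.2]
ft_force: [0.1, -2.6, 1.7]
grip_width: 0.0001
grip_force: 1.4
```

Emit:
{"fn": "servo_tool", "kwargs": {"moves": "0.0015 0 0.001 0 0; 0.0025 0 0.0017 0 0; 0.0025 0 0.0017 0 0"}}

```text
time: 25.87
position: [0.5943, 0.0013, 0.0297]
tool_rot: [0.702, 0.651, 0.21, -0.199]
ft_force: [-2.9, -9.6, 7.7]
grip_width: 0.0005
grip_force: 5.2
```

```bash
cat >> h.py <<'E'
def cxy():
    o,R=st();CASE[0]=.5475
    c,s=np.cos(CASE[2]),np.sin(CASE[2]);d=o["position"][:2]-CASE[:2];print("case xy",c*d[0]+s*d[1],-s*d[0]+c*d[1])
    return o,R
E
python3 -c "
from h import *
cxy()"
```

```text
t 25.87 q [-0.464  0.851  1.619  0.64   1.026 -0.826] p [0.5943 0.0013 0.0297]
[[0.064, 0.997, 0.036], [0.83, -0.074, 0.553], [0.554, -0.006, -0.832]] tilt 33.6 F [-2.9 -9.6  7.7] grip 0.0005 5.2
case xy -0.10751845019885028 -0.06240718393550436
```

The case front is met 4.9 mm behind the hasp's outer face. A flat hasp would give 5.5 mm, so it lies flat. Backing away.

Emit:
{"fn": "servo_tool", "kwargs": {"moves": "-0.008 0 -0.006 0 0; -0.02 -0.002 -0.014 0 0; -0.02 -0.002 -0.05 0 0; -0.02 -0.002 -0.09 0 0; 0 -0.002 -0.12 0 0; 0.02 -0.002 -0.15 0 0; 0.02 -0.002 -0.15 0 0; 0.02 -0.002 -0.15 0 0"}}

```text
time: 26.53
position: [0.5883, -0.0638, 0.1661]
tool_rot: [0.702, 0.65, 0.211, -0.2]
ft_force: [-0.1, -0.4, 0.3]
grip_width: 0.0007
grip_force: 0.0
```

```bash
python3 - <<'E'
from h import *
from rig import job
import cv2
o,R=st()
a=cams.camera("side");b=cams.camera("top");T=cams.camera_model("top")
g=a.mean(2).astype(int);print(g[206:236:2,310:330])
hsv=cv2.cvtColor(b,cv2.COLOR_BGR2HSV);ys,xs=np.where((hsv[...,1]>120)&(abs(hsv[...,0].astype(int)-65)<20));print("bin",xs.mean(),ys.mean(),len(xs))
h0=cv2.cvtColor(cv2.imread("pics/top0.png"),cv2.COLOR_BGR2HSV);ys,xs=np.where((h0[...,1]>120)&(abs(h0[...,0].astype(int)-65)<20));print("bin0",xs.mean(),ys.mean(),len(xs))
c=b.mean(2)[160:190,395:425];ys,xs=np.where(c>.85*c.max());print("cap",xs.mean()+395,ys.mean()+160,len(xs),c.max(),proj(T,[.641,-.18,.118]))
E
```

```text
t 26.53 q [-0.564  0.657  1.531  0.531  1.303 -0.723] p [ 0.5883 -0.0638  0.1661]
[[0.065, 0.997, 0.036], [0.829, -0.074, 0.555], [0.556, -0.006, -0.831]] tilt 33.8 F [-0.1 -0.4  0.3] grip 0.0007 0.0
[[160 159 159 159 159 150 120  72  35  25  27  26  27  25  27  28  27  27
   26  25]
 [160 159 159 158 157 154 136  89  41  26  26  26  27  26  26  26  26  26
   26  26]
 [125 123 123 118 109 105  96  64  34  26  26  27  25  29  24  27  26  26
   26  26]
 [ 61  59  58  57  56  55  53  40  32  32  36  31  28  27  24  27  27  27
   27  26]
 [ 59  59  59  58  62  63  64  55  41  40  42  37  29  26  26  27  25  26
   26  26]
 [ 57  58  60  67  80  89  90  81  56  31  28  27  28  32  32  28  25  25
   28  26]
 [ 60  68  75  79  80  83  86  78  57  36  28  28  32  38  39  30  26  26
   27  26]
 [ 65  83  95  97  96  90  86  80  63  40  26  26  27  27  28  26  26  27
   26  27]
 [ 66  84  96  99  97  90  88  86  78  55  30  23  20  19  24  41  56  61
   64  61]
 [ 67  84  96  99  96  90  87  88  86  75  63  49  41  42  54  73  87  91
   90  81]
 [ 63  75  83  84  85  85  87  87  87  86  85  85  84  84  84  83  76  70
   68  64]
 [ 57  58  58  59  69  82  87  88  87  87  86  86  87  85  85  81  67  58
   56  56]
 [ 57  56  55  55  60  69  74  76  78  73  70  71  71  68  67  64  59  56
   55  56]
 [ 56  55  57  56  54  56  56  56  56  57  56  58  57  56  56  55  56  55
   55  56]
 [ 56  56  56  55  55  54  56  54  54  56  61  61  61  62  61  60  61  62
   61  62]]
bin 410.572972972973 231.4918918918919 370
bin0 434.4865642994242 257.8147792706334 1042
cap 416.2705882352941 165.71764705882353 170 136.33333333333334 [[410.54183034 173.33394285]]
```

```bash
python3 -c "
from rig import job
print(job.hand_in())"
```

```text
the job is handed in; nothing more can be done
None
```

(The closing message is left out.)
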